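# Shift the gearbox lever across its H gate into the far right gear

### The arm

A 6-joint arm with a two-finger parallel gripper is mounted at the origin on a cart in front of the work surface, level with it; the furniture and walls round the work are solid. World frame = base frame: x ahead of the robot, y to its left, z up, the work surface at z = 0. Lengths are in m, angles in degrees, forces in N, time in s.
With the tool pointing down it reaches from about 0.35 to 0.875 m from the base axis. Payload 4.2 kg.
Tool frame: the origin (TCP) lies on the centre line of the jaws, within the pads' length; the fingertips stand 11 mm ahead of it and the grasp point (between the pads) lies 8 mm behind it; z points along the fingers, y is the line along which they close (so a half turn about z gives the same grasp; the last joint's range is limited). The gripper opens to 87 mm and grips with 3 to 60 N. Pads are 19 mm wide; open, the fingers measure 117 mm over their backs; the gripper's body (75 mm by 190 mm) begins 51 mm behind the grasp point.
Start: joints at [89.53, 22.042, 0.453, 0, -68.411, -14.817], TCP at [0.165, 0.603, 0.234] pointing down, gripper open.
Joint ranges: [-179.83, 179.83], [-69.29, 118.12], [-61.27, 80.66], [-181.25, 117.63], [-171.15, -9.14], [-177.46, 177.46]. Speed limits (degrees/s): [159.86, 159.86, 180, 180, 180, 180].

### API

Orientations are given as a 3x3 rotation matrix whose columns are the frame's x, y, z axes.
In Python, from station import r gives the robot as it stands.
- The arm moves only by the tool servo_tool, never from a script. Its argument "commands" is a list that holds one entry, the list of rows, each a list of 7 numbers: the closure, from 0 (fully open) to 1 (shut), then the shift along the tool's x, y, z in mm, then the turn, a rotation vector about the tool's x, y, z in rad. In form: [[[claw, x, y, z, ax, ay, az], ...]]. A call has exactly 5 rows; each row is the pose to reach, as a shift and turn from the pose commanded when the call began, along the tool's axes at that moment; what a row does not reach only later rows make up. A row lasts 1/10 s, in which the tool goes at most 50 mm and 8.59 degrees, less where a joint would pass 70% of its speed; a pose out of reach is approached as far as the arm can. A call with a gripper value outside its range is refused whole. The fingers move at their own pace and stop on an object; the grip force is fixed at half the most. Time passes only in rows, so rows that repeat a pose let the fingers close, or fill a call up. It gives the time, the measured TCP pose, the force, the opening and the grip force at its end, in the units of the state.
- r.sense(): the state, without advancing time (a new reading comes with each control period).
- r.capture(name): name is "scene" or "top"; returns a dict with "pixels" (420x560x3 uint8, red, green, blue), "camera_matrix" (3x3 intrinsics, pixels), "dist" ([k1, k2, p1, p2, k3] as OpenCV has them; the pictures are not rectified), "R" (3x3) and "t" (3): a world point X has camera coordinates R X + t. Camera axes: x right, y down, z forward; pixel columns grow to the right and rows downward; lengths in m; the calibration is good to about 2 mm. A picture is of the moment at which its call begins. There is no depth.
- r.finish_job(): hands the job in; it is judged then, once.
The state is a dict: "time_s": time; "joints": joint angles; "joint_velocities": joint speeds; "effort": joint torques, N m; "tcp_pos": TCP position; "ee_rot": TCP orientation; "wrist_force": force on the tool from outside, world axes, zero at the start; "moment": the same for the moment, N m; "gripper_width": opening from 0.0 (shut) to 1.0 (fully open); "gripper_force": force on a finger pad.
Only numpy, scipy, OpenCV 4.12 (cv2) and the standard library are available. Lean on these libraries where they do the work, as an engineer would, in place of code of your own. Each camera call takes 0.05 s, during which the arm holds its last target. There are 200 camera calls.

### The job

Two lever units stand on the workbench. On the one with the H-shaped gate (ball knob), shift the lever out of the near left leg, across the neutral slot and forward, fully home at the far end of the right-hand leg, then let go of it. Leave the other unit's lever, in the single straight slot, where it is.

Things in the scene. Friction and masses are not known exactly. Their poses are not given: they have to be found in the camera images.
- gearbox: Selector unit with H gate, fixed; grey housing 150x124x88 mm on a 190x160x10 mm foot, shaft stub on far face. Origin: centre of underside, on the bench; x forward along the legs, y left, z up; yaw within 0.35 rad. In its steel top: legs along x at y = +14 (left) and -14 mm, 14 mm wide, 49 long, joined at x = 0 by a neutral slot along y, 14 mm wide. The 10 mm lever rod is blocked elsewhere.
- shift_knob (a point): Centre of the black ball knob, 32 mm diameter, on the H-gate lever. It moves on a sphere of radius 155 mm about a point on the unit's z axis 22 mm above its origin. In the unit's frame: y = +32 mm in the left leg, -32 in the right; neutral slot x = 0; play 5 mm. Starts in the left leg at x = -25 to -40. No spring or detent: about 2 N of friction holds it where left.
- right_forward (a point): Fixed point in the air on the H-gate unit: where the ball knob's centre comes when the lever is fully home at the far end of the right-hand leg. In the unit's frame x = +40, y = -32, z = 168 mm; the end stop of the lever lies just there.
- throttle_knob (a point): Centre of the black upright cylindrical grip, 22 mm diameter, 44 mm long, on the other unit's lever, about 175 mm above the bench. That unit has the same housing but no shaft stub and one single straight slot along its x; its lever also moves at about 2 N. Not to be moved. Either unit may be the left or the right one; their centres are at least 240 mm apart.

How it is judged:
By the outcome, as a careful person would: the job done as asked, in the order asked, and still so for the second after the job is handed in, with the robot touching nothing.
It also fails if it takes over 32 s, if anything falls off the work surface, if the arm or the gripper's body presses on something with over 40 N, if the wrist force passes 120 N, or if a joint passes its speed limit or range.

## Working session

There is one attempt and no reset: what is moved stays moved. The work goes in short steps, Python scripts to look and compute and a tool call to move; the robot and the scene stay as the last step left them, time stands still between calls to the robot, and variables do not carry over. Pictures are saved under pics/ and viewed, at most 10 in all, crops included, and the job is handed in when it is done.

Besides the shell and the picture viewer there is one more tool, called after "Request:" as name(argument=value, ...) on one line, values as JSON. servo_tool: Moves the arm, as the interface text tells. Its arguments: {"type":"object","properties":{"commands":{"type":"array","items":{"type":"array","items":{"type":"array","items":{"type":"number"}}}}},"required":["commands"]}

```bash
mkdir -p pics; cat > h.py <<'E'
import numpy as np, cv2
from station import r
def cap(n,f):
    c=r.capture(n); cv2.imwrite('pics/'+f,c['pixels'][:,:,::-1]); np.savez('pics/'+f+'.npz',**{k:np.array(v) for k,v in c.items()}); return c
def ray(c,uv):
    K=np.array(c['camera_matrix'],float);R=np.array(c['R']);t=np.array(c['t'])
    p=cv2.undistortPoints(np.array([[uv]],float),K,np.array(c['dist'],float))[0,0]
    return -R.T@t, R.T@np.array([p[0],p[1],1.])
def atz(c,uv,z):
    o,d=ray(c,uv); return o+d*(z-o[2])/d[2]
def proj(c,X):
    return cv2.projectPoints(np.array(X,float).reshape(-1,3),cv2.Rodrigues(np.array(c['R']))[0],np.array(c['t'],float),np.array(c['camera_matrix'],float),np.array(c['dist'],float))[0][:,0]
def tri(a,b):
    A=[];y=[]
    for o,d in (a,b):
        d=d/np.linalg.norm(d);P=np.eye(3)-np.outer(d,d);A.append(P);y.append(P@o)
    return np.linalg.solve(sum(A),sum(y))
E
python3 - <<'E'
from h import *
for n in('scene','top'):
    c=cap(n,n+'0.png');print(n,-np.array(c['R']).T@c['t'])
s=r.sense();print(s['tcp_pos'],s['ee_rot'],s['time_s'])
E
```

```text
scene [-0.08316805 -0.80201951  0.65306248]
top [ 0.49938544 -0.02388908  1.1889199 ]
[0.1646242  0.60237596 0.23256935] [[ 9.64590804e-01 -2.63750696e-01 -3.89696337e-04]
 [-2.63750948e-01 -9.64588841e-01 -1.95057830e-03]
 [ 1.38569646e-04  1.98429267e-03 -9.99998022e-01]] 0.1
```

View pics/scene0.png

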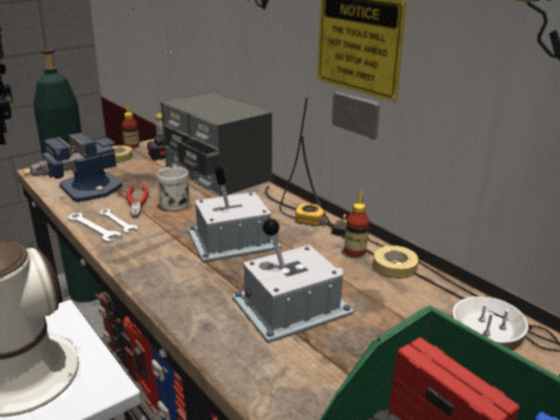

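View pics/top0.png

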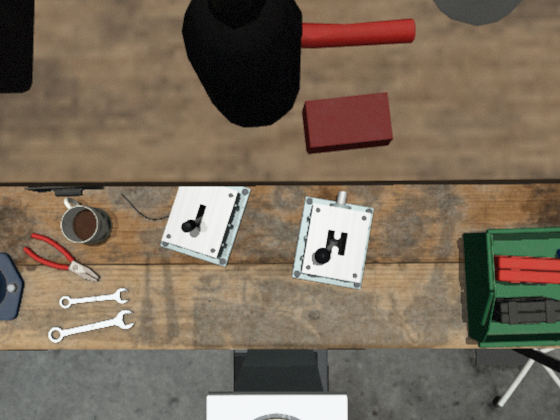

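The H-gate unit is the right one: knob at scene (271,227) and top (322,256). The throttle is to its left, with its knob at top (187,226). Next, a closer crop.

```bash
python3 - <<'E'
from h import *
a=cv2.imread('pics/top0.png')[185:295,275:395];b=cv2.imread('pics/scene0.png')[205:345,225:365]
a=cv2.resize(a,None,fx=5,fy=5,interpolation=2);cv2.imwrite('pics/cropt.png',a)
s=np.load('pics/scene0.png.npz');t=np.load('pics/top0.png.npz')
k=tri(ray(s,(271,227.5)),ray(t,(322,256)));print('knob',k,proj(s,k),proj(t,k))
g=tri(ray(s,(221,174)),ray(t,(187,226)));print('thr',g,proj(s,g),proj(t,g))
for p in [(308,198),(373,205),(360,287),(294,278)]:print(atz(t,p,.01))
for y in(185,350):print('edge',atz(t,(300,y),0))
E
```

```text
knob [ 0.46727892 -0.09517195  0.1701511 ] [[270.22540949 227.51243533]] [[322.43965365 255.41521223]]
thr [0.52913619 0.17061032 0.1741077 ] [[219.7586569  173.92841728]] [[187.82625423 224.83285004]]
[ 0.59387655 -0.07476127  0.01      ]
[ 0.57670119 -0.22355191  0.01      ]
[ 0.3904099  -0.19067242  0.01      ]
[ 0.41139633 -0.04110132  0.01      ]
edge [ 0.62512079 -0.05691452  0.        ]
edge [ 0.24808082 -0.05357802  0.        ]
```

View pics/cropt.png

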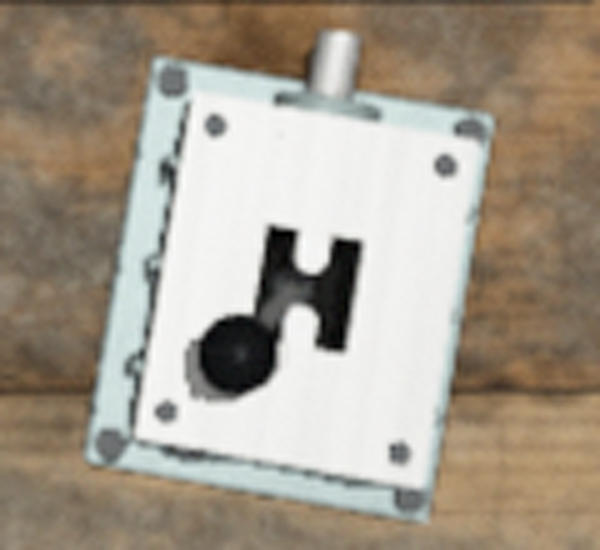

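The crop shows the foot corners, H slot ends and ball (238,354) clearly. I'll fit the pose from these.

```bash
cat > fit.py <<'E'
from h import *
from scipy.optimize import least_squares
t=np.load('pics/top0.png.npz');s=np.load('pics/scene0.png.npz')
f=lambda p:(np.array(p)+.5)/5-.5+[275,185]
obs=f([(155,57),(495,115),(430,520),(88,460),(283,228),(348,240),(330,350)])
mod=np.array([(95,80,10),(95,-80,10),(-95,-80,10),(-95,80,10),(24.5,14,98),(24.5,-14,98),(-24.5,-14,98)])/1e3
def W(q,m): 
    c,S=np.cos(q[2]),np.sin(q[2]);return np.array(m)@np.array([[c,S,0],[-S,c,0],[0,0,1]])+[q[0],q[1],0]
sol=least_squares(lambda q:(proj(t,W(q,mod))-obs).ravel(),[.48,-.13,-.15]);q=sol.x
if __name__=='__main__':
    print(q,sol.fun.round(1))
    kn=tri(ray(s,(271,227.5)),ray(t,f((238,354))));print('knob',kn)
    print('knob in unit',(kn-[q[0],q[1],0])@np.array([[np.cos(q[2]),-np.sin(q[2]),0],[np.sin(q[2]),np.cos(q[2]),0],[0,0,1]]))
    print('foot in scene',proj(s,W(q,mod)).round(0).tolist())
    zz=lambda x,y:np.sqrt(155**2-x*x-y*y)+22
    for x,y in[(-35,32),(0,32),(0,0),(0,-32),(40,-32)]:print(x,y,W(q,[x/1e3,y/1e3,zz(x,y)/1e3]).round(4))
    for z in(.3,.4,.5,.6,.7,.8):
        e=atz(t,(300,183),z);print(z,e.round(3),proj(s,e).round(0), ((np.array(s['R'])@e+s['t'])[2]).round(2))
E
python3 fit.py
```

```text
[ 0.49233093 -0.12988484 -0.17557774] [-0.7 -0.6  0.2 -0.5  0.1  0.9 -1.1  0.8  0.5 -0.4  0.5 -0.6  0.4  0.4]
knob [ 0.46798046 -0.09523289  0.16995528]
knob in unit [-0.030029    0.02986573  0.16995528]
foot in scene [[311.0, 270.0], [354.0, 309.0], [267.0, 340.0], [230.0, 294.0], [299.0, 257.0], [307.0, 264.0], [284.0, 271.0]]
-35 32 [ 0.4635 -0.0923  0.1696]
0 32 [ 0.4979 -0.0984  0.1737]
0 0 [ 0.4923 -0.1299  0.177 ]
0 -32 [ 0.4867 -0.1614  0.1737]
40 -32 [ 0.5261 -0.1684  0.1683]
0.3 [ 0.597 -0.049  0.3  ] [[308. 141.]] 1.06
0.4 [ 0.586 -0.046  0.4  ] [[304.  91.]] 1.01
0.5 [ 0.575 -0.043  0.5  ] [[300.  37.]] 0.97
0.6 [ 0.564 -0.04   0.6  ] [[296. -22.]] 0.92
0.7 [ 0.553 -0.037  0.7  ] [[291. -84.]] 0.87
0.8 [ 0.542 -0.035  0.8  ] [[ 285. -151.]] 0.82
```

Request:
servo_tool(commands=[[[0, 20, 25, -5, 0, 0, 0], [0, 50, 62, -15, 0, 0, 0], [0, 80, 100, -25, 0, 0, 0], [0, 110, 137, -25, 0, 0, 0], [0, 140, 174, -25, 0, 0, 0]]])

```text
time_s: 0.6
tcp_pos: [0.2542, 0.3962, 0.2585]
ee_rot: [[0.965, -0.263, -0.0], [-0.263, -0.965, 0.0], [-0.0, -0.0, -1.0]]
wrist_force: [0.2, 0.2, -0.3]
gripper_width: 1.002
gripper_force: 0.0
```

Request:
servo_tool(commands=[[[0, 30, 37, 0, 0, 0, 0], [0, 60, 75, 0, 0, 0, 0], [0, 90, 112, 0, 0, 0, 0], [0, 120, 150, 0, 0, 0, 0], [0, 150, 187, 0, 0, 0, 0]]])

```text
time_s: 1.1
tcp_pos: [0.3493, 0.1761, 0.2585]
ee_rot: [[0.965, -0.263, 0.0], [-0.263, -0.965, 0.0], [0.0, -0.0, -1.0]]
wrist_force: [1.0, 0.3, -0.1]
gripper_width: 1.0
gripper_force: 0.0
```

Request:
servo_tool(commands=[[[0, 30, 37, 0, 0, 0, 0], [0, 60, 75, 0, 0, 0, 0], [0, 90, 112, 0, 0, 0, 0], [0, 120, 150, 0, 0, 0, 0], [0, 140, 174, 0, 0, 0, -0.092]]])

```text
time_s: 1.6
tcp_pos: [0.4387, -0.0292, 0.2583]
ee_rot: [[0.985, -0.174, -0.001], [-0.174, -0.985, -0.0], [-0.001, 0.0, -1.0]]
wrist_force: [0.3, 1.0, -0.8]
gripper_width: 1.0
gripper_force: 0.0
```

Request:
servo_tool(commands=[[[0, 20, 30, 0, 0, 0, 0], [0, 39, 60, 10, 0, 0, 0], [0, 39, 60, 30, 0, 0, 0], [0, 39, 60, 30, 0, 0, 0], [0, 39, 60, 30, 0, 0, 0]]])

```text
time_s: 2.1
tcp_pos: [0.4662, -0.0925, 0.2285]
ee_rot: [[0.985, -0.174, -0.001], [-0.174, -0.985, -0.0], [-0.001, 0.001, -1.0]]
wrist_force: [0.5, -0.3, -0.2]
gripper_width: 1.003
gripper_force: 0.0
```

```bash
python3 - <<'E'
from h import *
c=cap('scene','s1.png');s=r.sense();print(s['tcp_pos'],s['ee_rot'])
a=c['pixels'][150:330,200:380,::-1];cv2.imwrite('pics/s1c.png',cv2.resize(a,None,fx=3.3,fy=3.3))
k=np.array([.4675,-.0955,.170]);R=np.array(s['ee_rot']);print((R.T@(k+[0,0,-.008]-np.array(s['tcp_pos']))*1e3).round(1))
E
```

```text
[ 0.46663714 -0.09217116  0.22918705] [[ 9.84925736e-01 -1.72976539e-01  6.41806791e-04]
 [-1.72976327e-01 -9.84925912e-01 -3.71746312e-04]
 [ 6.96435529e-04  2.55125128e-04 -9.99999725e-01]]
[ 1.4  3.1 67.2]
```

View pics/s1c.png

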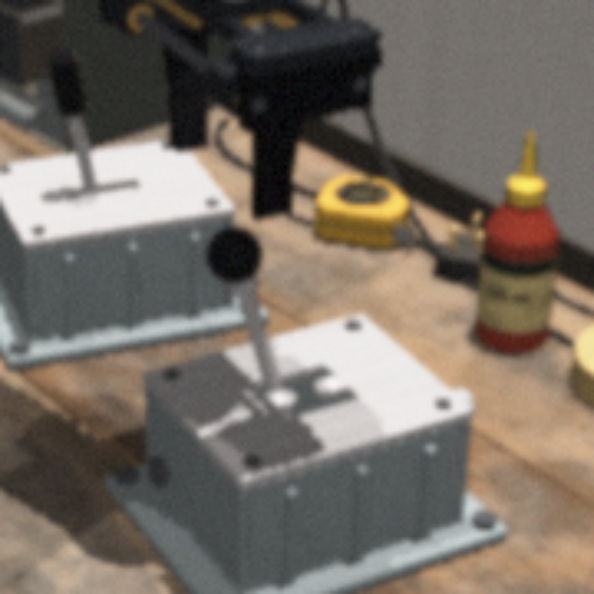

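The fingers straddle the ball (crop 236,255) and are well centred, so I'll descend and close.

Request:
servo_tool(commands=[[[0, 1, 2, 20, 0, 0, 0], [0, 2, 3, 40, 0, 0, 0], [0, 2, 3, 60, 0, 0, 0], [0, 2, 3, 67, 0, 0, 0], [0, 2, 3, 67, 0, 0, 0]]])

```text
time_s: 2.65
tcp_pos: [0.4679, -0.0952, 0.1617]
ee_rot: [[0.985, -0.172, -0.001], [-0.172, -0.985, -0.0], [-0.0, 0.0, -1.0]]
wrist_force: [-0.2, -0.3, 0.2]
gripper_width: 0.996
gripper_force: 0.0
```

Request:
servo_tool(commands=[[[0.3, 0, 0, 0, 0, 0, 0], [0.5, 0, 0, 0, 0, 0, 0], [0.7, 0, 0, 0, 0, 0, 0], [1, 0, 0, 0, 0, 0, 0], [1, 0, 0, 0, 0, 0, 0]]])

```text
time_s: 3.15
tcp_pos: [0.468, -0.0958, 0.1618]
ee_rot: [[0.985, -0.174, 0.001], [-0.174, -0.985, 0.0], [0.001, -0.0, -1.0]]
wrist_force: [-1.0, -0.3, -0.1]
gripper_width: 0.631
gripper_force: 0.0
```

```bash
python3 - <<'E'
from fit import *
c=cap('top','t2.png');S=r.sense();print(S['tcp_pos'],S['wrist_force'],S['gripper_width'],S['gripper_force'])
R=np.array(S['ee_rot']);p=np.array(S['tcp_pos']);print(R.round(3).tolist())
for x,y in[(-31,30),(0,32),(0,0),(0,-32),(20,-32),(40,-32)]:
    k=W(q,[x/1e3,y/1e3,(np.sqrt(155**2-x*x-y*y)+14)/1e3]);print(x,y,(R.T@(k-p)*1e3).round(1))
E
```

```text
[ 0.4679497  -0.0957734   0.16171783] [ 0.29402153  0.50616078 -0.22207601] 0.583728731867148 0.0
[[0.985, -0.174, 0.0], [-0.174, -0.985, 0.0], [0.0, -0.0, -1.0]]
-31 30 [-1.  -0.7 -1.2]
0 32 [30.  -2.7 -3.9]
0 0 [29.9 29.3 -7.3]
0 -32 [29.9 61.3 -3.9]
20 -32 [49.9 61.4 -2.6]
40 -32 [69.9 61.4  1.4]
```

Fingers still closing; wait another call.

Request:
servo_tool(commands=[[[1, 0, 0, 0, 0, 0, 0], [1, 0, 0, 0, 0, 0, 0], [1, 0, 0, 0, 0, 0, 0], [1, 0, 0, 0, 0, 0, 0], [1, 0, 0, 0, 0, 0, 0]]])

```text
time_s: 3.7
tcp_pos: [0.468, -0.0955, 0.1615]
ee_rot: [[0.985, -0.174, 0.0], [-0.174, -0.985, 0.0], [0.0, -0.0, -1.0]]
wrist_force: [-0.6, 1.3, 0.6]
gripper_width: 0.345
gripper_force: 30.0
```

Request:
servo_tool(commands=[[[1, 6, 0, -1, 0, 0, 0], [1, 12, -1, -2, 0, 0, 0], [1, 18, -1, -2, 0, 0, 0], [1, 24, -2, -3, 0, 0, 0], [1, 30, -2, -3, 0, 0, 0]]])

```text
time_s: 4.2
tcp_pos: [0.4978, -0.0995, 0.1642]
ee_rot: [[0.985, -0.174, -0.002], [-0.174, -0.985, -0.001], [-0.002, 0.001, -1.0]]
wrist_force: [-2.5, -1.0, 0.1]
gripper_width: 0.348
gripper_force: 30.0
```

```bash
python3 - <<'E'
from fit import *
c=cap('scene','s3.png');S=r.sense();p=np.array(S['tcp_pos']);R=np.array(S['ee_rot']);print(p,S['wrist_force'],S['gripper_width'],S['moment'])
print(proj(c,W(q,[0,.032,.1737])),proj(c,p-R[:,2]*.008))
cv2.imwrite('pics/s3c.png',cv2.resize(c['pixels'][170:330,200:360,::-1],None,fx=3.7,fy=3.7))
for x,y in[(0,32),(0,0),(0,-32),(20,-32),(40,-32)]:
    k=W(q,[x/1e3,y/1e3,(np.sqrt(155**2-x*x-y*y)+14)/1e3]);print(x,y,(R.T@(k-p)*1e3).round(1))
E
```

```text
[ 0.49881486 -0.09952941  0.16415994] [-1.33697953 -1.85560927  0.54944334] 0.343370105701164 [-0.45275941  0.70671107 -0.02368608]
[[284.10214125 221.77417619]] [[284.84471449 222.58473384]]
0 32 [-1.1 -1.  -1.5]
0 0 [-1.1 31.  -4.8]
0 -32 [-1.1 63.  -1.4]
20 -32 [18.9 63.  -0.1]
40 -32 [38.9 63.   3.9]
```

View pics/s3c.png

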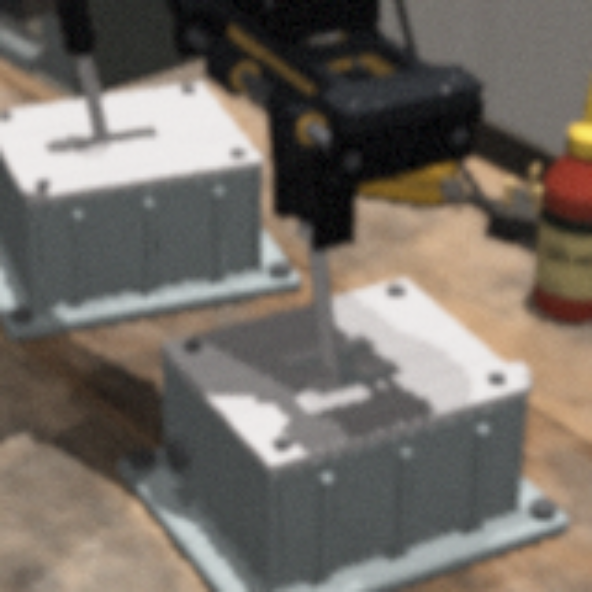

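The knob followed and the lever now stands at neutral in the left leg (rod at crop 325,300). Now across.

Request:
servo_tool(commands=[[[1, -1, 6, -2, 0, 0, 0], [1, -1, 12, -3, 0, 0, 0], [1, -1, 18, -4, 0, 0, 0], [1, -1, 24, -5, 0, 0, 0], [1, -1, 30, -5, 0, 0, 0]]])

```text
time_s: 4.75
tcp_pos: [0.492, -0.1285, 0.1698]
ee_rot: [[0.985, -0.174, 0.001], [-0.174, -0.985, 0.001], [0.001, -0.001, -1.0]]
wrist_force: [1.0, 5.3, -5.2]
gripper_width: 0.348
gripper_force: 30.0
```

Request:
servo_tool(commands=[[[1, 0, 7, 1, 0, 0, 0], [1, 0, 14, 2, 0, 0, 0], [1, 0, 20, 3, 0, 0, 0], [1, 0, 26, 4, 0, 0, 0], [1, 0, 31, 4, 0, 0, 0]]])

```text
time_s: 5.25
tcp_pos: [0.4869, -0.1593, 0.1671]
ee_rot: [[0.985, -0.174, 0.003], [-0.174, -0.985, -0.0], [0.003, -0.0, -1.0]]
wrist_force: [0.6, 6.0, -0.8]
gripper_width: 0.351
gripper_force: 30.0
```

```bash
python3 - <<'E'
from fit import *
S=r.sense();p=np.array(S['tcp_pos']);R=np.array(S['ee_rot']);print(p,S['wrist_force'],S['gripper_width'])
for x,y in[(0,-32),(20,-32),(40,-32)]:
    k=W(q,[x/1e3,y/1e3,(np.sqrt(155**2-x*x-y*y)+14)/1e3]);print(x,y,(R.T@(k-p)*1e3).round(1))
E
```

```text
[ 0.48685286 -0.15931659  0.16713718] [ 0.57341514  6.04925491 -0.77310684] 0.35102990567976466
0 -32 [0.2 2.1 1.5]
20 -32 [20.2  2.1  2.9]
40 -32 [40.2  2.1  7. ]
```

Request:
servo_tool(commands=[[[1, 5, 1, 1, 0, 0, 0], [1, 10, 1, 1, 0, 0, 0], [1, 15, 2, 2, 0, 0, 0], [1, 20, 2, 3, 0, 0, 0], [1, 25, 2, 4, 0, 0, 0]]])

```text
time_s: 5.75
tcp_pos: [0.5122, -0.1667, 0.1639]
ee_rot: [[0.985, -0.172, 0.003], [-0.172, -0.985, -0.004], [0.004, 0.003, -1.0]]
wrist_force: [-0.6, 0.2, 8.0]
gripper_width: 0.349
gripper_force: 30.1
```

Request:
servo_tool(commands=[[[1, 4, 0, 1, 0, 0, 0], [1, 8, 0, 2, 0, 0, 0], [1, 12, 0, 3, 0, 0, 0], [1, 15, 0, 3, 0, 0, 0], [1, 16, 0, 3, 0, 0, 0]]])

```text
time_s: 6.25
tcp_pos: [0.5277, -0.1694, 0.1602]
ee_rot: [[0.985, -0.172, 0.002], [-0.172, -0.985, -0.003], [0.002, 0.003, -1.0]]
wrist_force: [-0.7, 0.9, 4.2]
gripper_width: 0.347
gripper_force: 30.1
```

```bash
python3 - <<'E'
from fit import *
S=r.sense();p=np.array(S['tcp_pos']);R=np.array(S['ee_rot']);print(p,S['wrist_force'],S['gripper_width'])
k=W(q,[.04,-.032,.160]);print((R.T@(k-p)*1e3).round(1))
c=cap('scene','s4.png');cv2.imwrite('pics/s4c.png',cv2.resize(c['pixels'][170:330,200:360,::-1],None,fx=3.7,fy=3.7))
E
```

```text
[ 0.52766855 -0.16939074  0.16017248] [-0.69918344  0.87103103  4.19790014] 0.34661110420469016
[-1.7 -0.7  0.2]
```

View pics/s4c.png

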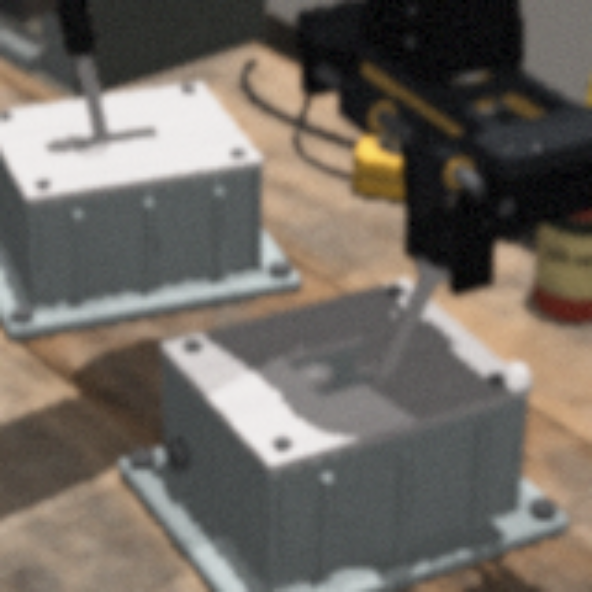

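The lever is in the right-hand leg, tilted forward. I haven't felt the end stop yet, so I'll press on gently.

Request:
servo_tool(commands=[[[1, 1, 0, 0, 0, 0, 0], [1, 2, 0, 0, 0, 0, 0], [1, 3, 0, 0, 0, 0, 0], [1, 3, 0, 0, 0, 0, 0], [1, 3, 0, 0, 0, 0, 0]]])

```text
time_s: 6.8
tcp_pos: [0.5291, -0.1696, 0.1598]
ee_rot: [[0.985, -0.173, -0.001], [-0.173, -0.985, -0.002], [-0.001, 0.003, -1.0]]
wrist_force: [-3.1, 1.0, 7.1]
gripper_width: 0.346
gripper_force: 30.1
```

Request:
servo_tool(commands=[[[1, 1, 0, 0, 0, 0, 0], [1, 2, 0, 0, 0, 0, 0], [1, 3, 0, 0, 0, 0, 0], [1, 4, 0, 0, 0, 0, 0], [1, 4, 0, 0, 0, 0, 0]]])

```text
time_s: 7.3
tcp_pos: [0.531, -0.1701, 0.1591]
ee_rot: [[0.985, -0.173, -0.006], [-0.173, -0.985, -0.002], [-0.006, 0.003, -1.0]]
wrist_force: [-6.6, 1.4, 7.5]
gripper_width: 0.344
gripper_force: 30.1
```

Request:
servo_tool(commands=[[[1, 1, 0, 0, 0, 0, 0], [1, 2, 0, 0, 0, 0, 0], [1, 3, 0, 0, 0, 0, 0], [1, 4, 0, 0, 0, 0, 0], [1, 4, 0, 0, 0, 0, 0]]])

```text
time_s: 7.8
tcp_pos: [0.5329, -0.1705, 0.1585]
ee_rot: [[0.985, -0.174, -0.011], [-0.174, -0.985, -0.001], [-0.011, 0.003, -1.0]]
wrist_force: [-9.3, 3.0, 7.8]
gripper_width: 0.347
gripper_force: 30.1
```

The stop is firm: force rises with hardly any travel. Release while pressing, then lift.

Request:
servo_tool(commands=[[[0, 0, 0, 0, 0, 0, 0], [0, 0, 0, 0, 0, 0, 0], [0, 0, 0, 0, 0, 0, 0], [0, 0, 0, 0, 0, 0, 0], [0, 0, 0, 0, 0, 0, 0]]])

```text
time_s: 8.3
tcp_pos: [0.5374, -0.17, 0.1585]
ee_rot: [[0.985, -0.174, 0.0], [-0.174, -0.985, -0.0], [0.0, 0.0, -1.0]]
wrist_force: [0.8, 0.1, -0.2]
gripper_width: 0.717
gripper_force: 0.0
```

Request:
servo_tool(commands=[[[0, 0, 0, 0, 0, 0, 0], [0, 0, 0, 0, 0, 0, 0], [0, 0, 0, 0, 0, 0, 0], [0, 0, 0, 0, 0, 0, 0], [0, 0, 0, 0, 0, 0, 0]]])

```text
time_s: 8.8
tcp_pos: [0.5371, -0.1699, 0.1586]
ee_rot: [[0.985, -0.174, -0.0], [-0.174, -0.985, 0.0], [-0.0, -0.0, -1.0]]
wrist_force: [0.3, 0.2, -0.4]
gripper_width: 0.995
gripper_force: 0.0
```

Lift clear, then back away to look.

Request:
servo_tool(commands=[[[0, 0, 0, -15, 0, 0, 0], [0, 0, 0, -35, 0, 0, 0], [0, 0, 0, -60, 0, 0, 0], [0, 0, 0, -85, 0, 0, 0], [0, -20, 0, -90, 0, 0, 0]]])

```text
time_s: 9.3
tcp_pos: [0.5203, -0.1669, 0.2516]
ee_rot: [[0.985, -0.173, 0.007], [-0.173, -0.985, -0.002], [0.007, 0.0, -1.0]]
wrist_force: [-0.2, -0.3, 0.5]
gripper_width: 0.998
gripper_force: 0.0
```

Request:
servo_tool(commands=[[[0, -40, 0, 0, 0, 0, 0], [0, -80, 30, 0, 0, 0, 0], [0, -110, 70, 0, 0, 0, 0], [0, -120, 110, 0, 0, 0, 0], [0, -120, 150, 0, 0, 0, 0]]])

```text
time_s: 9.8
tcp_pos: [0.3713, -0.294, 0.2496]
ee_rot: [[0.985, -0.173, 0.002], [-0.173, -0.985, -0.0], [0.002, 0.0, -1.0]]
wrist_force: [2.1, -0.1, 0.1]
gripper_width: 0.997
gripper_force: 0.0
```

```bash
python3 - <<'E'
from fit import *
r.capture('top')
c=cap('scene','s5.png');c2=cap('top','t5.png')
a=cv2.resize(c['pixels'][165:325,190:350,::-1],(400,400));b=cv2.resize(c2['pixels'][185:285,295:395,::-1],(400,400))
cv2.imwrite('pics/e.png',np.hstack([a,b]))
k=W(q,[.04,-.032,.168]);u=proj(c,k)[0];v=proj(c2,k)[0]
print(u,v,(u-[190,165])*2.5,(v-[295,185])*4+[400,0]);S=r.sense();print(S['tcp_pos'],S['time_s'],S['wrist_force'])
E
```

```text
[320.12335368 234.20592255] [358.99995874 225.34819728] [325.30838421 173.01480638] [655.99983495 161.39278912]
[ 0.37228003 -0.29482108  0.24849307] 9.95 [ 0.39740038  0.64064557 -0.90163998]
```

View pics/e.png

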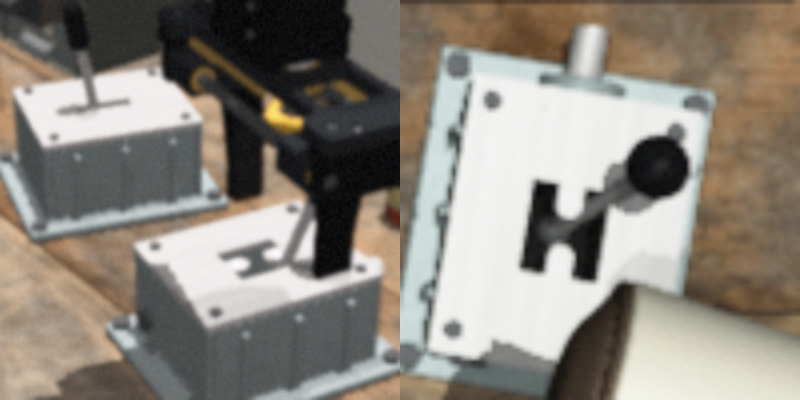

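The top view shows the ball at crop (658,166), about 1 px from the predicted home (656,161). One precise check of the centroid.

```bash
python3 - <<'E'
from fit import *
c=np.load('pics/t5.png.npz');g=c['pixels'].max(2)
m=np.zeros_like(g);m[210:245,345:375]=(g[210:245,345:375]<50)
m=cv2.morphologyEx(m,cv2.MORPH_OPEN,cv2.getStructuringElement(cv2.MORPH_ELLIPSE,(9,9)))
y,x=np.nonzero(m);print(len(x),x.mean(),y.mean(),x.min(),x.max(),y.min(),y.max())
print('H corners pred',((proj(c,W(q,mod[4:]))-[295,185])*4+[400,0]).round(0).tolist())
k=atz(c,(x.mean(),y.mean()),.168);d=k-[q[0],q[1],0];C,S=np.cos(q[2]),np.sin(q[2]);print((C*d[0]+S*d[1])*1e3,(-S*d[0]+C*d[1])*1e3)
E
```

```text
168 358.8988095238095 226.38095238095238 352 366 219 233
H corners pred [[547.0, 179.0], [599.0, 188.0], [584.0, 280.0]]
37.94682604462074 -32.1265383399101
```

The centroid puts the knob at x ≈ 38 mm, y ≈ -32 mm, which matches home within the 2 mm calibration. The stop was also felt, at over 9 N against 2 N of friction.

```bash
python3 -c "
from station import r
print(r.finish_job())"
```

```text
the job is handed in; nothing more can be done
None
```

The job is handed in: the H-gate lever is in the far end of the right-hand leg, pushed to its end stop and released (knob measured at x ≈ 38, y ≈ -32 mm against +40, -32, within the 2 mm calibration), the other lever was never touched, and it took about 10 s.

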